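# Pack the red-capped sample tubes into their transport pots

## Task

Pack the four red-capped sample tubes for dispatch: stand each one upright on the floor of the transport pot whose collar has the same colour as the disc on the tube's cap. Lower each tube gently into its pot rather than dropping it, and leave the white-capped tubes standing where they are.

Things in the scene. Friction and masses are not known exactly. Their poses are not given: they have to be found in the camera images.
- tube_yellow: Sample tube to be packed: free-standing, upright, white, RED screw cap with a yellow disc on top, and a yellow band round the body. 100 mm high overall, body 30 mm in diameter from 0 to 78 mm, cap 35 mm in diameter from 78 to 100 mm; about 60 g. Origin: centre of its underside, z up along the tube.
- tube_green: Sample tube to be packed: free-standing, upright, white, RED screw cap with a green disc on top, and a green band round the body. 100 mm high overall, body 30 mm in diameter from 0 to 78 mm, cap 35 mm in diameter from 78 to 100 mm; about 60 g. Origin: centre of its underside, z up along the tube.
- tube_blue: Sample tube to be packed: free-standing, upright, white, RED screw cap with a blue disc on top, and a blue band round the body. 100 mm high overall, body 30 mm in diameter from 0 to 78 mm, cap 35 mm in diameter from 78 to 100 mm; about 60 g. Origin: centre of its underside, z up along the tube.
- tube_black: Sample tube to be packed: free-standing, upright, white, RED screw cap with a black disc on top, and a black band round the body. 100 mm high overall, body 30 mm in diameter from 0 to 78 mm, cap 35 mm in diameter from 78 to 100 mm; about 60 g. Origin: centre of its underside, z up along the tube.
- spare_yellow: Sample tube that stays: same shape and size as the others (100 mm high, cap 35 mm in diameter), but WHITE screw cap with a yellow disc on top and a yellow band round the body. Loose, easily knocked over. Origin: centre of its underside, z up.
- spare_blue: Sample tube that stays: same shape and size as the others (100 mm high, cap 35 mm in diameter), but WHITE screw cap with a blue disc on top and a blue band round the body. Loose, easily knocked over. Origin: centre of its underside, z up.
- pot_yellow: Transport pot: open-topped round white pot with a thick yellow collar at its rim, fixed to the bench. 55 mm high, outer diameter 66 mm (collar 74 mm), inner diameter 58 mm, inner floor 5 mm above its underside. Origin: centre of its underside, z up. Other low things (at most 55 mm high: a red jar lid, a roll of tape, a small amber jar) stand among tubes and pots.
- pot_green: Transport pot: open-topped round white pot with a thick green collar at its rim, fixed to the bench. 55 mm high, outer diameter 66 mm (collar 74 mm), inner diameter 58 mm, inner floor 5 mm above its underside. Origin: centre of its underside, z up. 
- pot_blue: Transport pot: open-topped round white pot with a thick blue collar at its rim, fixed to the bench. 55 mm high, outer diameter 66 mm (collar 74 mm), inner diameter 58 mm, inner floor 5 mm above its underside. Origin: centre of its underside, z up. 
- pot_black: Transport pot: open-topped round white pot with a thick black collar at its rim, fixed to the bench. 55 mm high, outer diameter 66 mm (collar 74 mm), inner diameter 58 mm, inner floor 5 mm above its underside. Origin: centre of its underside, z up. 
Not all that is in view belongs to the job. Leave any purple look-alike of the spare_blue alone.

How it is judged (in metres and radians):
At the end, for the whole second after the job is handed in: Each red-capped tube is in the pot of its colour: centres within 18 mm, underside under 10 mm above the pot's underside, under 0.12 rad from upright, at rest (under 0.02 m/s). Both white-capped tubes are upright (0.12 rad) and within 30 mm of their starts (horizontal distance between tube_yellow and pot_yellow below 0.018 m and z of tube_yellow in the frame of pot_yellow below 0.01 m and angle between each of tube_yellow, tube_green, tube_blue, tube_black, spare_yellow, spare_blue's own z axis and vertical below 0.12 rad and linear speed of each of tube_yellow, tube_green, tube_blue, tube_black below 0.02 m/s and horizontal distance between tube_green and pot_green below 0.018 m and z of tube_green in the frame of pot_green below 0.01 m and horizontal distance between tube_blue and pot_blue below 0.018 m and z of tube_blue in the frame of pot_blue below 0.01 m and horizontal distance between tube_black and pot_black below 0.018 m and z of tube_black in the frame of pot_black below 0.01 m and distance of each of spare_yellow, spare_blue from where it was at the start of the episode below 0.03 m); the robot touches nothing.
It fails at once if a red-capped tube is dropped into its pot (moves faster than 0.7 m/s inside it, a fall of about 25 mm) ((horizontal distance between tube_yellow and pot_yellow below 0.022 m and height (world z) of tube_yellow below 0.045 m and linear speed of tube_yellow above 0.7 m/s) or (horizontal distance between tube_green and pot_green below 0.022 m and height (world z) of tube_green below 0.045 m and linear speed of tube_green above 0.7 m/s) or (horizontal distance between tube_blue and pot_blue below 0.022 m and height (world z) of tube_blue below 0.045 m and linear speed of tube_blue above 0.7 m/s) or (horizontal distance between tube_black and pot_black below 0.022 m and height (world z) of tube_black below 0.045 m and linear speed of tube_black above 0.7 m/s)).
It fails at once if a white-capped tube is moved by more than 30 mm or tipped by more than 0.5 rad (distance of any of spare_yellow, spare_blue from where it was at the start of the episode above 0.03 m or angle between any of spare_yellow, spare_blue's own z axis and vertical above 0.5 rad).
It also fails if it takes over 106 s, if anything falls off the work surface, if the arm or the gripper's body presses on something with over 40 N, if the wrist force passes 120 N, or if a joint passes its speed limit or range.

## Robot

A 6-joint arm with a two-finger parallel gripper is mounted at the origin on the work surface. World frame = base frame: x ahead of the robot, y to its left, z up, the work surface at z = 0. Lengths are in mm, angles in rad, forces in N, time in s.
With the tool pointing down it reaches from about 275 to 750 mm from the base axis. Payload 10.2 kg.
Tool frame: the origin (TCP) lies at the very end of the fingers, on their centre line; the grasp point (between the pads) lies 19 mm behind it; z points along the fingers, y is the line along which they close (so a half turn about z gives the same grasp; the last joint's range is limited). The gripper opens to 85 mm and grips with 20 to 120 N. Pads are 22 mm wide; open, the fingers measure 114 mm over their backs; the gripper's body (76 mm by 85 mm) begins 54 mm behind the grasp point. The pads swing forward as they close: fully open they stand 13 mm farther back than shut.
Start: joints at [-1.505, 0.313, 1.498, -0, 1.331, -0.223], TCP at [149.508, -503.268, 231.294] pointing down, gripper open.
Joint ranges: [-2.94, 2.94], [-0.97, 2.17], [0.19, 2.56], [-1.23, 4.37], [0.02, 3.11], [-2.88, 2.88]. Speed limits (rad/s): [2.39, 2.39, 3.01, 3.14, 3.14, 3.14].

## Interface

Orientations are given as a unit quaternion [w, x, y, z].
In Python, from rig import ctrl gives the robot as it stands.
- The arm moves only by the tool step_arm, never from a script. Its argument "increments" is a list of rows, each a list of 3 entries, a list of its own where there are three numbers: the shift along the tool's x, y, z in cm, then the turn, a rotation vector about the tool's x, y, z in degrees, then the opening in per cent of the stroke, from 0 (shut) to 100 (fully open). A call has 1 to 8 rows; each row is the pose to reach, as a shift and turn from the pose commanded when the call began, along the tool's axes at that moment; what a row does not reach only later rows make up. A row lasts 1/8 s, in which the tool goes at most 62.5 mm and 10.7 degrees, less where a joint would pass 70% of its speed; a pose out of reach is approached as far as the arm can. A call with a gripper value outside its range is refused whole. The fingers move at their own pace and stop on an object; "squeeze" is the grip in N (left out, the last holds). Time passes only in rows, so rows that repeat a pose let the fingers close. It gives the time, the measured TCP pose, the force, the opening and the grip force at its end, in the units of the state.
- ctrl.sense(): the state, without advancing time (a new reading comes with each control period).
- ctrl.capture(name): name is "scene" or "top"; returns a dict with "img" (480x640x3 uint8, red, green, blue), "fx", "fy", "cx", "cy" (pixels), "k1" (the pictures are not rectified: a ray, as slopes to the right and down, at radius r is drawn at 1 + k1 r^2 times it, then the intrinsics apply), "extrinsics" (4x4, takes a point from camera to world coordinates). Camera axes: x right, y down, z forward; pixel columns grow to the right and rows downward; lengths in mm; the calibration is good to about 2 mm. A picture is of the moment at which its call begins. There is no depth.
- ctrl.finish_job(): hands the job in; it is judged then, once.
The state is a dict: "time_s": time; "joints": joint angles; "dq": joint speeds; "tau": joint torques, N m; "eef_pos": TCP position; "ee_rot": TCP orientation; "force": force on the tool from outside, world axes, zero at the start; "wrist_torque": the same for the moment, N m; "grip_width": opening from 0.0 (shut) to 1.0 (fully open); "grip_force": force on a finger pad.
Only numpy, scipy, OpenCV 4.12 (cv2) and the standard library are available. Lean on these libraries where they do the work, as an engineer would, in place of code of your own. Each camera call takes 0.05 s, during which the arm holds its last target. There are 200 camera calls.

## Working session

There is one attempt and no reset: what is moved stays moved. The work goes in short steps, Python scripts to look and compute and a tool call to move; the robot and the scene stay as the last step left them, time stands still between calls to the robot, and variables do not carry over. Pictures are saved under pics/ and viewed, at most 14 in all, crops included, and the job is handed in when it is done.

Besides the shell and the picture viewer there is one more tool, called after "Request:" as name([rows], argument=value, ...), one row to a line, values as JSON. step_arm: Moves the arm, as the interface text tells. Its arguments: {"type":"object","properties":{"increments":{"type":"array"},"squeeze":{"type":"number"}},"required":["increments"]}

```bash
mkdir -p pics; ls; cat > cam.py <<'E'
import numpy as np, cv2, pickle
from rig import ctrl
def shot(name, f):
    c=ctrl.capture(name); cv2.imwrite(f'pics/{f}.png', cv2.cvtColor(c['img'],cv2.COLOR_RGB2BGR)); pickle.dump(c,open(f'{f}.pkl','wb')); return c
def K(c): return np.array([[c['fx'],0,c['cx']],[0,c['fy'],c['cy']],[0,0,1.]]), np.array([c['k1'],0,0,0,0.])
def ray(c,uv,z):
    k,d=K(c); E=np.array(c['extrinsics'])
    p=cv2.undistortPoints(np.array(uv,float).reshape(-1,1,2),k,d).reshape(-1,2)
    w=np.c_[p,np.ones(len(p))]@E[:3,:3].T
    o=E[:3,3]; return o+w*((z-o[2])/w[:,2])[:,None]
def proj(c,P):
    k,d=K(c); E=np.linalg.inv(np.array(c['extrinsics']))
    return cv2.projectPoints(np.array(P,float).reshape(-1,3),cv2.Rodrigues(E[:3,:3])[0],E[:3,3],k,d)[0].reshape(-1,2)
E
python3 - <<'E'
from cam import *
for n in('scene','top'):
    c=shot(n,n+'0'); print(n,{k:v for k,v in c.items() if k not in('img',)})
s=ctrl.sense(); print(s)
E
```

```text
pics
scene {'fx': 567.3309509763309, 'fy': 567.3309509763309, 'cx': 316.1014327571217, 'cy': 238.1672855281744, 'k1': -0.1860495488350291, 'extrinsics': array([[ 4.67827261e-01,  6.68971851e-01, -5.77593556e-01,
         1.13367108e+03],
       [ 8.83682875e-01, -3.65556325e-01,  2.92357915e-01,
        -2.84238569e+02],
       [-1.55637620e-02, -6.47182536e-01, -7.62176183e-01,
         8.29076850e+02],
       [ 0.00000000e+00,  0.00000000e+00,  0.00000000e+00,
         1.00000000e+00]])}
top {'fx': 492.8442773794589, 'fy': 492.8442773794589, 'cx': 313.4409179195961, 'cy': 241.45652353643675, 'k1': -0.039192922507471806, 'extrinsics': array([[ 1.88512784e-02, -9.92699516e-01,  1.19131441e-01,
         4.02670921e+02],
       [-9.99362626e-01, -1.50956759e-02,  3.23490836e-02,
        -1.02702158e+01],
       [-3.03145500e-02, -1.19665331e-01, -9.92351368e-01,
         9.45226176e+02],
       [ 0.00000000e+00,  0.00000000e+00,  0.00000000e+00,
         1.00000000e+00]])}
{'time_s': 0.1, 'joints': array([-1.50541215e+00,  3.13433618e-01,  1.49836912e+00,  1.17683902e-05,
        1.33099956e+00, -2.23375435e-01]), 'dq': array([ 0.0007456 , -0.00128657, -0.00020178,  0.00303137, -0.00109078,
        0.00085622]), 'tau': array([ 9.13537460e-04, -4.12905228e+01, -2.60144305e+01, -2.06985205e-04,
        3.07309885e-03,  1.00665051e-05]), 'eef_pos': array([ 149.48888329, -503.02645064,  230.76903945]), 'ee_rot': array([-6.02485185e-04,  9.89595350e-01,  1.43877302e-01,  5.34258027e-05]), 'force': array([-0.54595288, -0.39384076,  0.90377235]), 'wrist_torque': array([-0.0174752 ,  0.00641273, -0.03812103]), 'grip_force': 0.0, 'grip_width': 0.9992300044254889}
```

View pics/top0.png

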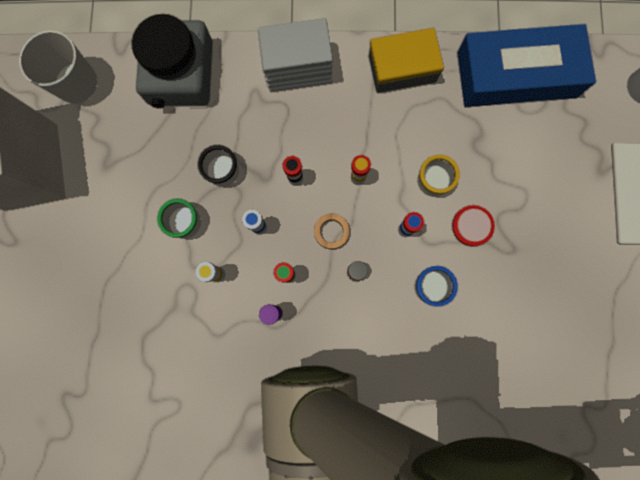

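View pics/scene0.png

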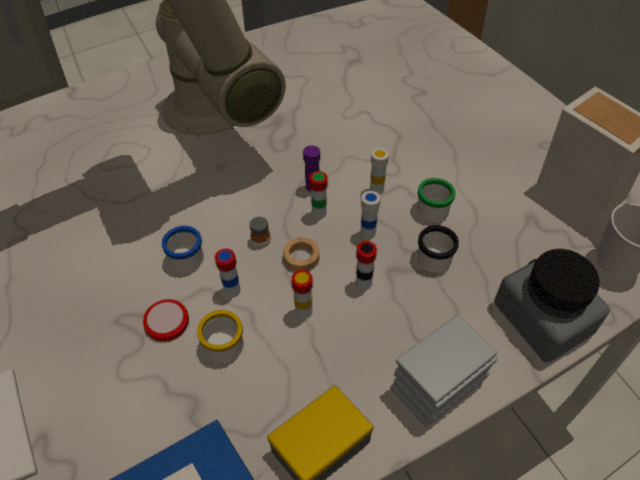

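Top view: the red caps are black (292,165), yellow (361,164), blue (413,222) and green (284,271). The white caps are blue (253,220) and yellow (206,271), and the purple look-alike is at (270,313). The pots are black (217,165), yellow (439,175), green (178,218) and blue (437,286). The scene view agrees.

Next I measure everything and make one enlarged crop to confirm.

```bash
cat > meas.py <<'E'
from cam import *
caps={'yellow':[(361,163),(302,279)],'green':[(284,271),(319,178)],'blue':[(413,221),(226,257)],'black':[(292,164),(366,247)],'sp_yellow':[(205,271),(379,154)],'sp_blue':[(253,219),(370,198)],'purple':[(270,313),(312,152)]}
pots={'yellow':[(439,174),(220,330)],'green':[(178,217),(436,193)],'blue':[(437,285),(182,243)],'black':[(217,164),(438,241)]}
def mask(hsv,col):
    h,s,v=cv2.split(hsv)
    return {'yellow':(h>17)&(h<38)&(s>110)&(v>90),'green':(h>45)&(h<85)&(s>80),'blue':(h>100)&(h<125)&(s>110),'black':(v<50),'purple':(h>125)&(h<160)&(s>80)}[col].astype(np.uint8)
def blob(c,col,seed,r):
    hsv=cv2.cvtColor(c['img'],cv2.COLOR_RGB2HSV); m=mask(hsv,col)
    d=np.zeros_like(m); cv2.circle(d,seed,r,1,-1); m&=d
    ys,xs=np.nonzero(m); return m,np.array([xs.mean(),ys.mean()]) if len(xs) else None,len(xs)
if __name__=='__main__':
    cs=[pickle.load(open(f'{n}0.pkl','rb')) for n in('top','scene')]
    for n,s in caps.items():
        out=[]
        for c,p in zip(cs,s):
            m,u,k=blob(c,n.split('_')[-1],p,8); out.append((np.round(ray(c,u,100)[0,:2],1),k) if k else None)
        print('cap',n,out)
    for n,s in pots.items():
        out=[]
        for c,p in zip(cs,s):
            m,u,k=blob(c,n,p,27)
            ct=cv2.convexHull(np.argwhere(m)[:,::-1].astype(np.int32)); e=cv2.fitEllipse(ct)[0]
            out.append((np.round(ray(c,e,50)[0,:2],1),np.round(ray(c,u,50)[0,:2],1),k))
        print('pot',n,out)
    a=cv2.resize(cs[0]['img'][135:335,150:500],None,fx=2.2,fy=2.2,interpolation=cv2.INTER_CUBIC)
    cv2.imwrite('pics/crop.png',a[:,:,::-1])
E
python3 meas.py
```

```text
cap yellow [(array([643.4, -63.6]), 109), (array([642.7, -63.5]), 114)]
cap green [(array([450.9,  68.7]), 106), (array([449.9,  68.9]), 59)]
cap blue [(array([ 542.4, -155.9]), 101), (array([ 541.1, -155.7]), 88)]
cap black [(array([640.7,  58.6]), 82), (array([639.9,  58.8]), 80)]
cap sp_yellow [(array([449.7, 204.5]), 103), (array([448.5, 205.2]), 63)]
cap sp_blue [(array([542.8, 126.9]), 101), (array([542. , 126.8]), 60)]
cap purple [(array([380.2,  89.1]), 197), (array([383.9,  90.5]), 184)]
pot yellow [(array([ 640.4, -212.2]), array([ 640.7, -212.5]), 499), (array([ 638.2, -211.4]), array([ 638.9, -211.3]), 579)]
pot green [(array([551. , 274.6]), array([551.1, 274.7]), 499), (array([552.1, 273.8]), array([552.8, 273.3]), 515)]
pot blue [(array([ 433.1, -204.5]), array([ 432.7, -204.4]), 456), (array([ 434. , -205.1]), array([ 434.3, -204.9]), 514)]
pot black [(array([654.2, 202.4]), array([653.8, 202.6]), 458), (array([656.2, 202.3]), array([656.1, 202.5]), 576)]
```

View pics/crop.png

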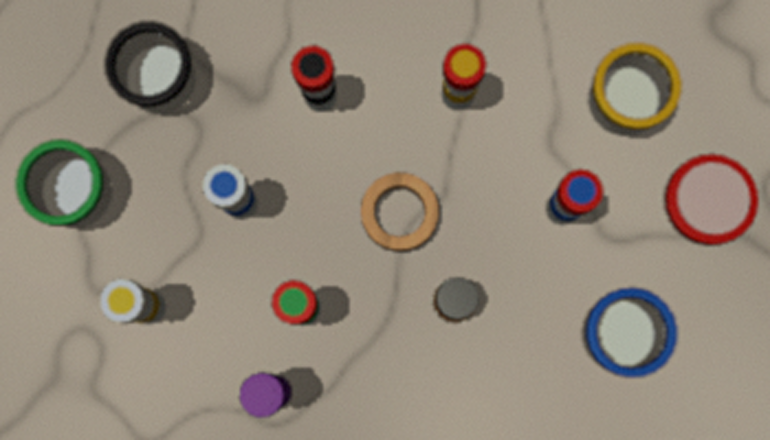

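The crop confirms it: red rings surround the black (313,68), yellow (464,66), blue (581,191) and green (293,302) discs, while the two white-capped tubes and the purple one are clearly different. I start with blue.

```bash
cat > go.py <<'E'
import sys; import numpy as np
from scipy.spatial.transform import Rotation as R
from rig import ctrl
T={'tY':(643,-63.5),'tG':(450.5,68.8),'tB':(541.7,-155.8),'tK':(640.3,58.7),'pY':(639.5,-212),'pG':(551.5,274.3),'pB':(433.5,-204.8),'pK':(655,202.4)}
s=ctrl.sense(); q=s['ee_rot']; r=R.from_quat([q[1],q[2],q[3],q[0]]); p=np.array(s['eef_pos'])
print(round(s['time_s'],2),p.round(1),'tilt',round(np.degrees(np.arccos(-r.as_matrix()[2,2])),2),'grip',s['grip_width'],s['grip_force'])
for a in sys.argv[1:]:
    n,z=a.split(':'); t=np.array([*T[n],float(z)]) ; print(a,'tool cm',(r.inv().apply(t-p)/10).round(2))
E
python3 go.py tB:200 tB:68
```

```text
0.1 [ 149.5 -503.   230.8] tilt 0.07 grip 0.9992300044254889 0.0
tB:200 tool cm [ 47.48 -22.11   3.12]
tB:68 tool cm [ 47.48 -22.1   16.32]
```

Request:
step_arm([
  [[47.5,-22.1,3.1],[0,0,0],75],
  [[47.5,-22.1,3.1],[0,0,0],75],
  [[47.5,-22.1,3.1],[0,0,0],75],
  [[47.5,-22.1,3.1],[0,0,0],75],
  [[47.5,-22.1,3.1],[0,0,0],75],
  [[47.5,-22.1,3.1],[0,0,0],75],
  [[47.5,-22.1,3.1],[0,0,0],75],
  [[47.5,-22.1,3.1],[0,0,0],75],
], squeeze=40)

```text
time_s: 1.1
eef_pos: [524.6, -170.9, 201.5]
ee_rot: [-0.0, 0.99, 0.144, -0.0]
force: [0.4, -0.3, 0.3]
grip_width: 0.751
grip_force: 0.0
```

Request:
step_arm([
  [[0,0,0],[0,0,0],75],
  [[0,0,0],[0,0,0],75],
])

```text
time_s: 1.35
eef_pos: [522.9, -172.7, 201.4]
ee_rot: [-0.0, 0.99, 0.144, -0.0]
force: [-0.0, -0.4, 0.7]
grip_width: 0.75
grip_force: 0.0
```

```bash
python3 go.py tB:200 tB:68
```

```text
1.35 [ 522.9 -172.7  201.4] tilt 0.05 grip 0.750202678437793 0.0
tB:200 tool cm [ 2.28 -1.09  0.14]
tB:68 tool cm [ 2.29 -1.08 13.34]
```

Request:
step_arm([
  [[2.3,-1.1,1],[0,0,0],75],
  [[2.3,-1.1,5],[0,0,0],75],
  [[2.3,-1.1,9],[0,0,0],75],
  [[2.3,-1.1,12],[0,0,0],75],
  [[2.3,-1.1,13.3],[0,0,0],75],
  [[2.3,-1.1,13.3],[0,0,0],75],
])

```text
time_s: 2.1
eef_pos: [541.9, -156.2, 68.9]
ee_rot: [-0.0, 0.99, 0.143, -0.0]
force: [0.2, 0.2, -0.2]
grip_width: 0.749
grip_force: 0.0
```

Request:
step_arm([
  [[0,0,0],[0,0,0],30],
  [[0,0,0],[0,0,0],30],
  [[0,0,0],[0,0,0],30],
  [[0,0,0],[0,0,0],30],
  [[0,0,0],[0,0,0],30],
  [[0,0,0],[0,0,0],30],
])

```text
time_s: 2.85
eef_pos: [542.9, -155.7, 70.1]
ee_rot: [0.001, 0.99, 0.144, 0.001]
force: [-1.4, 0.5, 5.8]
grip_width: 0.395
grip_force: 39.4
```

```bash
python3 go.py tB:200 pB:200; python3 -c "
from cam import *
c=shot('scene','s1'); cv2.imwrite('pics/s1c.png',cv2.resize(c['img'][150:350,100:366],None,fx=3,fy=3)[:,:,::-1])"
```

```text
2.85 [ 542.9 -155.7   70.1] tilt 0.14 grip 0.39544416713496433 39.39711391925812
tB:200 tool cm [-1.000e-01 -1.000e-02 -1.299e+01]
pB:200 tool cm [-11.86   1.61 -13.01]
```

View pics/s1c.png

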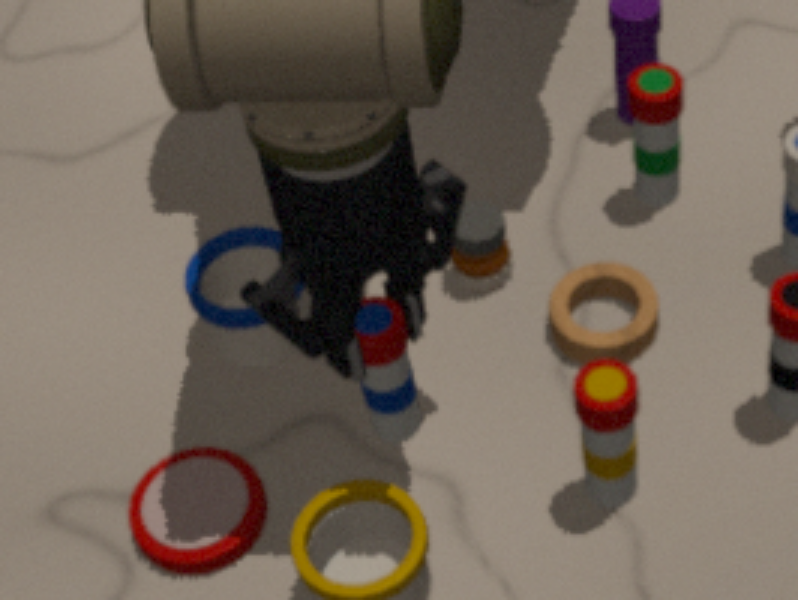

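The gripper holds the blue tube by its cap at (380,320) in the crop. Now I lift it and carry it to the blue pot.

Request:
step_arm([
  [[0,0,-2],[0,0,0],30],
  [[0,0,-6],[0,0,0],30],
  [[0,0,-10],[0,0,0],30],
  [[-2,0.3,-13],[0,0,0],30],
  [[-6,0.8,-13],[0,0,0],30],
  [[-10,1.3,-13],[0,0,0],30],
  [[-11.8,1.6,-13],[0,0,0],30],
  [[-11.8,1.6,-13],[0,0,0],30],
])

```text
time_s: 3.9
eef_pos: [433.6, -204.8, 199.1]
ee_rot: [0.0, 0.99, 0.143, 0.0]
force: [0.0, -0.6, -1.1]
grip_width: 0.397
grip_force: 39.9
```

```bash
python3 go.py pB:100 pB:73
```

```text
3.9 [ 433.6 -204.8  199.1] tilt 0.04 grip 0.39692265936928256 39.90932822227478
pB:100 tool cm [-0.01 -0.01  9.91]
pB:73 tool cm [-2.000e-02 -1.000e-02  1.261e+01]
```

Request:
step_arm([
  [[0,0,3],[0,0,0],30],
  [[0,0,6],[0,0,0],30],
  [[0,0,9],[0,0,0],30],
  [[0,0,11],[0,0,0],30],
  [[0,0,12],[0,0,0],30],
  [[0,0,12.4],[0,0,0],30],
  [[0,0,12.5],[0,0,0],30],
  [[0,0,12.5],[0,0,0],30],
])

```text
time_s: 4.9
eef_pos: [434.5, -204.3, 75.1]
ee_rot: [0.0, 0.99, 0.144, 0.001]
force: [-1.8, 3.4, 8.4]
grip_width: 0.396
grip_force: 40.9
```

The tube touches the pot floor at 8 N. Release and rise.

Request:
step_arm([
  [[0,0,0],[0,0,0],55],
  [[0,0,0],[0,0,0],75],
  [[0,0,0],[0,0,0],75],
  [[0,0,0],[0,0,0],75],
  [[0,0,-4],[0,0,0],75],
  [[0,0,-9],[0,0,0],75],
  [[0,0,-12.5],[0,0,0],75],
  [[0,0,-12.5],[0,0,0],75],
])

```text
time_s: 5.9
eef_pos: [434.5, -205.0, 201.1]
ee_rot: [0.002, 0.99, 0.144, 0.002]
force: [-0.2, -0.1, -1.5]
grip_width: 0.747
grip_force: 0.0
```

```bash
python3 go.py tY:200 tY:68
```

```text
5.9 [ 434.5 -205.   201.1] tilt 0.29 grip 0.746687754681653 0.0
tY:200 tool cm [24.01 -7.63  0.14]
tY:68 tool cm [23.98 -7.69 13.34]
```

Request:
step_arm([
  [[6,-1.9,0],[0,0,0],75],
  [[12,-3.8,0],[0,0,0],75],
  [[18,-5.7,0],[0,0,0],75],
  [[24,-7.7,0],[0,0,0],75],
  [[24,-7.7,0],[0,0,0],75],
  [[24,-7.7,0],[0,0,0],75],
  [[24,-7.7,0],[0,0,0],75],
])

```text
time_s: 6.78
eef_pos: [641.1, -63.2, 198.8]
ee_rot: [-0.0, 0.99, 0.143, -0.0]
force: [1.0, 0.4, 0.5]
grip_width: 0.749
grip_force: 0.0
```

```bash
python3 go.py tY:200 tY:68; python3 -c "
from cam import *
c=shot('scene','s2'); cv2.imwrite('pics/s2c.png',cv2.resize(c['img'][150:350,100:366],None,fx=3,fy=3)[:,:,::-1])"
```

```text
6.78 [641.1 -63.2 198.8] tilt 0.02 grip 0.7487776338756869 0.0
tY:200 tool cm [ 0.18  0.08 -0.12]
tY:68 tool cm [ 0.18  0.08 13.08]
```

View pics/s2c.png

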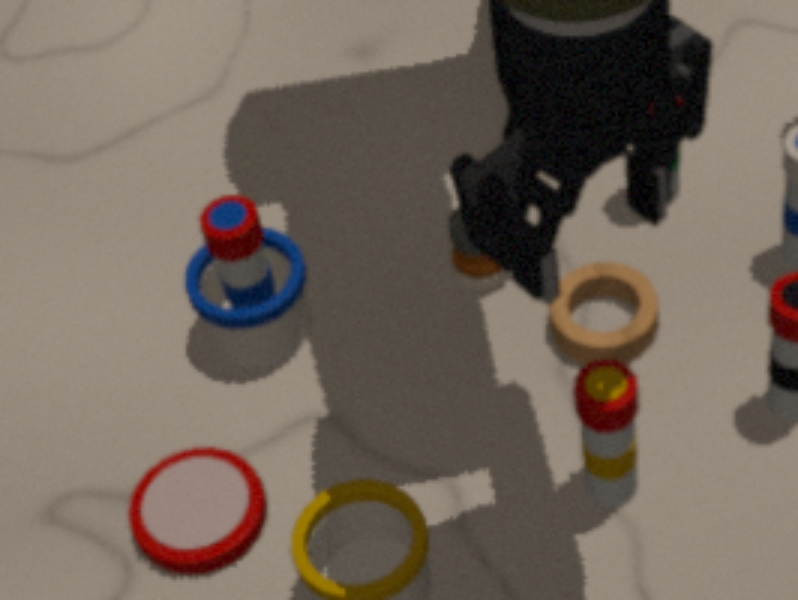

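The blue tube stands upright in the blue pot, at (235,255) in the crop. Next is yellow.

Request:
step_arm([
  [[0.2,0.1,4],[0,0,0],75],
  [[0.2,0.1,8],[0,0,0],75],
  [[0.2,0.1,11],[0,0,0],75],
  [[0.2,0.1,13],[0,0,0],75],
  [[0.2,0.1,13],[0,0,0],75],
])

```text
time_s: 7.45
eef_pos: [643.0, -63.2, 67.9]
ee_rot: [-0.001, 0.99, 0.143, -0.001]
force: [-0.2, 0.5, 1.0]
grip_width: 0.754
grip_force: 0.0
```

Request:
step_arm([
  [[0,0,0],[0,0,0],30],
  [[0,0,0],[0,0,0],30],
  [[0,0,0],[0,0,0],30],
  [[0,0,0],[0,0,0],30],
  [[0,0,0],[0,0,0],30],
  [[0,0,0],[0,0,0],30],
])

```text
time_s: 8.2
eef_pos: [644.7, -62.9, 70.4]
ee_rot: [0.001, 0.99, 0.144, 0.001]
force: [-0.7, -0.7, 6.1]
grip_width: 0.398
grip_force: 39.6
```

```bash
python3 go.py tY:200 pY:200
```

```text
8.2 [644.7 -62.9  70.4] tilt 0.16 grip 0.3977398702580684 39.62985813617706
tY:200 tool cm [ -0.16   0.03 -12.96]
pY:200 tool cm [ -4.72  14.17 -12.95]
```

Request:
step_arm([
  [[0,0,-2],[0,0,0],30],
  [[0,0,-6],[0,0,0],30],
  [[0,0,-10],[0,0,0],30],
  [[-0.7,2.2,-13],[0,0,0],30],
  [[-2,6.2,-13],[0,0,0],30],
  [[-3.3,10.2,-13],[0,0,0],30],
  [[-4.6,14.2,-13],[0,0,0],30],
  [[-4.6,14.2,-13],[0,0,0],30],
])

```text
time_s: 9.2
eef_pos: [639.8, -214.7, 198.4]
ee_rot: [0.0, 0.99, 0.142, -0.0]
force: [-0.8, 0.4, -0.6]
grip_width: 0.393
grip_force: 40.0
```

```bash
python3 go.py pY:100 pY:74
```

```text
9.2 [ 639.8 -214.7  198.4] tilt 0.03 grip 0.39256536784068347 40.01879811286926
pY:100 tool cm [ 0.05 -0.27  9.84]
pY:74 tool cm [ 0.06 -0.27 12.44]
```

Request:
step_arm([
  [[0,-0.1,3],[0,0,0],30],
  [[0,-0.1,6],[0,0,0],30],
  [[0,-0.1,9],[0,0,0],30],
  [[0,-0.1,11],[0,0,0],30],
  [[0,-0.1,12],[0,0,0],30],
  [[0,-0.1,12.4],[0,0,0],30],
  [[0,-0.1,12.5],[0,0,0],30],
  [[0,-0.1,12.5],[0,0,0],30],
])

```text
time_s: 10.2
eef_pos: [640.7, -210.6, 75.4]
ee_rot: [0.0, 0.99, 0.144, 0.001]
force: [-1.1, 3.2, 5.9]
grip_width: 0.396
grip_force: 40.6
```

Request:
step_arm([
  [[0,0,0],[0,0,0],55],
  [[0,0,0],[0,0,0],75],
  [[0,0,0],[0,0,0],75],
  [[0,0,0],[0,0,0],75],
  [[0,0,-4],[0,0,0],75],
  [[0,0,-9],[0,0,0],75],
  [[0,0,-12.5],[0,0,0],75],
  [[0,0,-12.5],[0,0,0],75],
])

```text
time_s: 11.2
eef_pos: [641.0, -211.4, 202.0]
ee_rot: [0.002, 0.99, 0.144, 0.002]
force: [-0.2, 0.3, -0.7]
grip_width: 0.747
grip_force: 0.0
```

```bash
python3 go.py tK:200 tK:68
```

```text
11.2 [ 641.  -211.4  202. ] tilt 0.33 grip 0.7471970325681646 0.0
tK:200 tool cm [  7.62 -25.91   0.12]
tK:68 tool cm [  7.57 -25.96  13.32]
```

Request:
step_arm([
  [[1.5,-5,0],[0,0,0],75],
  [[3,-10,0],[0,0,0],75],
  [[4.5,-15,0],[0,0,0],75],
  [[6,-20,0],[0,0,0],75],
  [[7.7,-26,0],[0,0,0],75],
  [[7.7,-26,0],[0,0,0],75],
  [[7.7,-26,0],[0,0,0],75],
  [[7.7,-26,0],[0,0,0],75],
])

```text
time_s: 12.2
eef_pos: [639.9, 58.9, 198.2]
ee_rot: [-0.0, 0.99, 0.143, -0.0]
force: [0.2, 0.7, -0.2]
grip_width: 0.751
grip_force: 0.0
```

```bash
python3 go.py tK:200 tK:68
```

```text
12.2 [639.9  58.9 198.2] tilt 0.05 grip 0.7512665308828156 0.0
tK:200 tool cm [ 0.03  0.04 -0.18]
tK:68 tool cm [ 0.05  0.04 13.02]
```

Request:
step_arm([
  [[0,0,4],[0,0,0],75],
  [[0,0,8],[0,0,0],75],
  [[0,0,11],[0,0,0],75],
  [[0,0,13],[0,0,0],75],
  [[0,0,13],[0,0,0],75],
])

```text
time_s: 12.82
eef_pos: [639.1, 59.2, 67.3]
ee_rot: [-0.0, 0.99, 0.143, -0.002]
force: [-0.5, -0.7, 0.7]
grip_width: 0.756
grip_force: 0.0
```

Request:
step_arm([
  [[0,0,0],[0,0,0],30],
  [[0,0,0],[0,0,0],30],
  [[0,0,0],[0,0,0],30],
  [[0,0,0],[0,0,0],30],
  [[0,0,0],[0,0,0],30],
  [[0,0,0],[0,0,0],30],
])

```text
time_s: 13.58
eef_pos: [640.6, 60.0, 70.2]
ee_rot: [0.0, 0.99, 0.144, 0.001]
force: [-0.3, -0.8, 6.5]
grip_width: 0.398
grip_force: 40.1
```

```bash
python3 go.py tK:200 pK:200; python3 -c "
from cam import *
c=shot('scene','s3')"
```

```text
13.57 [640.6  60.   70.2] tilt 0.16 grip 0.3983404353301105 40.0855153799057
tK:200 tool cm [ -0.04   0.13 -12.98]
pK:200 tool cm [  5.46 -13.23 -12.99]
```

View pics/s3.png

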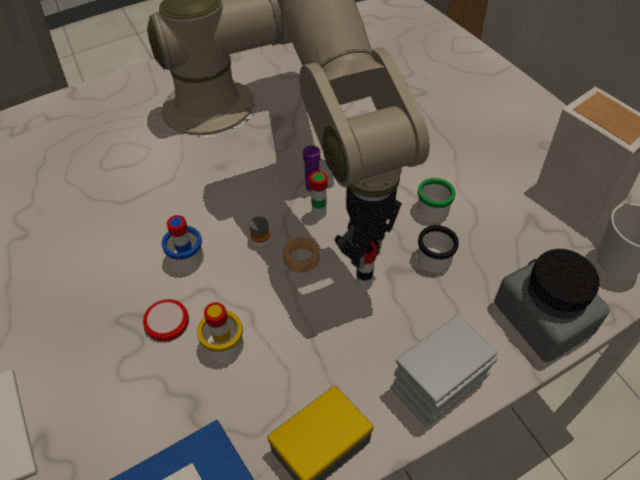

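The yellow tube is in its pot at (217,320), blue still stands in its pot at (178,232), and the black tube is gripped at (367,258).

Request:
step_arm([
  [[0,0,-2],[0,0,0],30],
  [[0,0,-6],[0,0,0],30],
  [[0,0,-10],[0,0,0],30],
  [[0.8,-2,-13],[0,0,0],30],
  [[2.4,-5.8,-13],[0,0,0],30],
  [[4,-9.6,-13],[0,0,0],30],
  [[5.5,-13.3,-13],[0,0,0],30],
  [[5.5,-13.3,-13],[0,0,0],30],
])

```text
time_s: 14.62
eef_pos: [654.2, 206.1, 198.3]
ee_rot: [-0.0, 0.989, 0.146, -0.0]
force: [0.6, -0.7, -1.2]
grip_width: 0.396
grip_force: 39.9
```

```bash
python3 go.py pK:100 pK:74
```

```text
14.62 [654.2 206.1 198.3] tilt 0.04 grip 0.3963866826360057 39.895756244659424
pK:100 tool cm [-0.02  0.38  9.83]
pK:74 tool cm [-0.02  0.38 12.43]
```

Request:
step_arm([
  [[0,0.1,3],[0,0,0],30],
  [[0,0.1,6],[0,0,0],30],
  [[0,0.1,9],[0,0,0],30],
  [[0,0.1,11],[0,0,0],30],
  [[0,0.1,12],[0,0,0],30],
  [[0,0.1,12.4],[0,0,0],30],
  [[0,0.1,12.5],[0,0,0],30],
  [[0,0.1,12.5],[0,0,0],30],
])

```text
time_s: 15.62
eef_pos: [655.7, 202.3, 75.2]
ee_rot: [0.0, 0.99, 0.144, 0.001]
force: [0.2, -0.9, 5.8]
grip_width: 0.397
grip_force: 40.5
```

Request:
step_arm([
  [[0,0,0],[0,0,0],55],
  [[0,0,0],[0,0,0],75],
  [[0,0,0],[0,0,0],75],
  [[0,0,0],[0,0,0],75],
  [[0,0,-4],[0,0,0],75],
  [[0,0,-9],[0,0,0],75],
  [[0,0,-12.5],[0,0,0],75],
  [[0,0,-12.5],[0,0,0],75],
])

```text
time_s: 16.62
eef_pos: [656.0, 202.7, 202.1]
ee_rot: [0.0, 0.99, 0.144, 0.003]
force: [0.1, 0.0, -0.8]
grip_width: 0.749
grip_force: 0.0
```

```bash
python3 go.py tG:200 tG:68
```

```text
16.62 [656.  202.7 202.1] tilt 0.33 grip 0.749359038604945 0.0
tG:200 tool cm [-23.51   6.98   0.08]
tG:68 tool cm [-23.58   6.97  13.28]
```

Request:
step_arm([
  [[-5,1.5,0],[0,0,0],75],
  [[-10,3,0],[0,0,0],75],
  [[-15,4.5,0],[0,0,0],75],
  [[-20,6,0],[0,0,0],75],
  [[-23.5,7,0],[0,0,0],75],
  [[-23.5,7,0],[0,0,0],75],
  [[-23.5,7,0],[0,0,0],75],
  [[-23.5,7,0],[0,0,0],75],
])

```text
time_s: 17.62
eef_pos: [450.2, 68.8, 198.4]
ee_rot: [-0.0, 0.99, 0.144, -0.0]
force: [0.1, 0.2, -0.2]
grip_width: 0.754
grip_force: 0.0
```

```bash
python3 go.py tG:200 tG:68
```

```text
17.62 [450.2  68.8 198.4] tilt 0.03 grip 0.7537935212030531 0.0
tG:200 tool cm [ 0.03  0.01 -0.16]
tG:68 tool cm [ 0.04  0.02 13.04]
```

Request:
step_arm([
  [[0,0,4],[0,0,0],75],
  [[0,0,8],[0,0,0],75],
  [[0,0,11],[0,0,0],75],
  [[0,0,13],[0,0,0],75],
  [[0,0,13],[0,0,0],75],
])

```text
time_s: 18.25
eef_pos: [449.2, 68.8, 67.5]
ee_rot: [-0.0, 0.99, 0.144, -0.002]
force: [0.2, 1.0, 0.3]
grip_width: 0.753
grip_force: 0.0
```

Request:
step_arm([
  [[0,0,0],[0,0,0],30],
  [[0,0,0],[0,0,0],30],
  [[0,0,0],[0,0,0],30],
  [[0,0,0],[0,0,0],30],
  [[0,0,0],[0,0,0],30],
  [[0,0,0],[0,0,0],30],
])

```text
time_s: 19.0
eef_pos: [450.3, 68.6, 69.7]
ee_rot: [0.0, 0.99, 0.144, 0.001]
force: [-0.6, 1.8, 6.6]
grip_width: 0.398
grip_force: 39.5
```

```bash
python3 go.py tG:200 pG:200
```

```text
19.0 [450.3  68.6  69.7] tilt 0.12 grip 0.3982714108176161 39.492326974868774
tG:200 tool cm [ 5.000e-02 -1.000e-02 -1.303e+01]
pG:200 tool cm [ 15.59 -16.83 -13.01]
```

Request:
step_arm([
  [[0,0,-2],[0,0,0],30],
  [[0,0,-6],[0,0,0],30],
  [[0,0,-10],[0,0,0],30],
  [[0,0,-13],[0,0,0],30],
  [[3,-3.2,-13],[0,0,0],30],
  [[6.5,-7,-13],[0,0,0],30],
  [[10,-10.8,-13],[0,0,0],30],
  [[13.5,-14.5,-13],[0,0,0],30],
])

```text
time_s: 20.0
eef_pos: [538.2, 247.5, 199.0]
ee_rot: [0.0, 0.99, 0.144, 0.0]
force: [0.3, -0.1, -0.6]
grip_width: 0.396
grip_force: 40.1
```

Request:
step_arm([
  [[2.1,-2.3,0],[0,0,0],30],
  [[2.1,-2.3,0],[0,0,0],30],
  [[2.1,-2.3,0],[0,0,0],30],
])

```text
time_s: 20.38
eef_pos: [551.1, 273.3, 198.7]
ee_rot: [0.0, 0.99, 0.144, -0.0]
force: [0.4, -0.6, -1.5]
grip_width: 0.398
grip_force: 40.1
```

```bash
python3 go.py pG:100 pG:74
```

```text
20.38 [551.1 273.3 198.7] tilt 0.03 grip 0.3979301272209788 40.08319616317749
pG:100 tool cm [ 0.07 -0.08  9.87]
pG:74 tool cm [ 0.08 -0.08 12.47]
```

Request:
step_arm([
  [[0.1,-0.1,3],[0,0,0],30],
  [[0.1,-0.1,6],[0,0,0],30],
  [[0.1,-0.1,9],[0,0,0],30],
  [[0.1,-0.1,11],[0,0,0],30],
  [[0.1,-0.1,12],[0,0,0],30],
  [[0.1,-0.1,12.4],[0,0,0],30],
  [[0.1,-0.1,12.5],[0,0,0],30],
  [[0.1,-0.1,12.5],[0,0,0],30],
])

```text
time_s: 21.38
eef_pos: [552.5, 275.1, 74.8]
ee_rot: [0.0, 0.99, 0.144, 0.001]
force: [0.2, -1.3, 2.9]
grip_width: 0.394
grip_force: 40.3
```

Request:
step_arm([
  [[0,0,0],[0,0,0],55],
  [[0,0,0],[0,0,0],75],
  [[0,0,0],[0,0,0],75],
  [[0,0,0],[0,0,0],75],
  [[0,0,-4],[0,0,0],75],
  [[0,0,-9],[0,0,0],75],
  [[0,0,-13],[0,0,0],75],
  [[0,0,-13],[0,0,0],75],
])

```text
time_s: 22.38
eef_pos: [553.1, 275.5, 207.1]
ee_rot: [-0.0, 0.99, 0.144, 0.003]
force: [0.1, 0.6, -0.0]
grip_width: 0.749
grip_force: 0.0
```

Request:
step_arm([
  [[-5,-4,0],[0,0,0],75],
  [[-10,-8,0],[0,0,0],75],
  [[-15,-12,0],[0,0,0],75],
  [[-15,-12,0],[0,0,0],75],
  [[-15,-12,0],[0,0,0],75],
  [[-15,-12,0],[0,0,0],75],
])

```text
time_s: 23.12
eef_pos: [375.1, 347.0, 203.3]
ee_rot: [0.0, 0.99, 0.143, -0.0]
force: [0.4, -1.1, -0.6]
grip_width: 0.75
grip_force: 0.0
```

```bash
python3 go.py; python3 - <<'E'
from cam import *
from meas import blob
c=shot('top','top9'); s=shot('scene','scene9')
pots={'yellow':(639.5,-212),'green':(551.5,274.3),'blue':(433.5,-204.8),'black':(655,202.4)}
for n,p in [*pots.items(),('sp_yellow',(449.2,204.9)),('sp_blue',(542.4,126.9))]:
    z=100 if 'sp' in n else 105
    r=[]
    for v in(c,s):
        g=tuple(int(x) for x in proj(v,[*p,z])[0].round()); m,u,k=blob(v,n.split('_')[-1],g,8)
        r.append((ray(v,u,z)[0,:2]-p).round(1) if k else None)
    print(n,r)
cv2.imwrite('pics/end.png',cv2.resize(s['img'][110:380,120:480],None,fx=2.2,fy=2.2)[:,:,::-1])
E
```

```text
23.12 [375.1 347.  203.3] tilt 0.03 grip 0.7496254101221677 0.0
yellow [array([0.4, 0.9]), array([-1. ,  0.9])]
green [array([1.6, 1.1]), array([1.1, 0.9])]
blue [array([0.8, 0.6]), array([-0.2,  0.5])]
black [array([ 0.8, -1.2]), array([ 0.3, -1.1])]
sp_yellow [array([ 0.1, -0.1]), array([-0.2,  0. ])]
sp_blue [array([0.4, 0. ]), array([-0.3, -0.2])]
```

View pics/end.png

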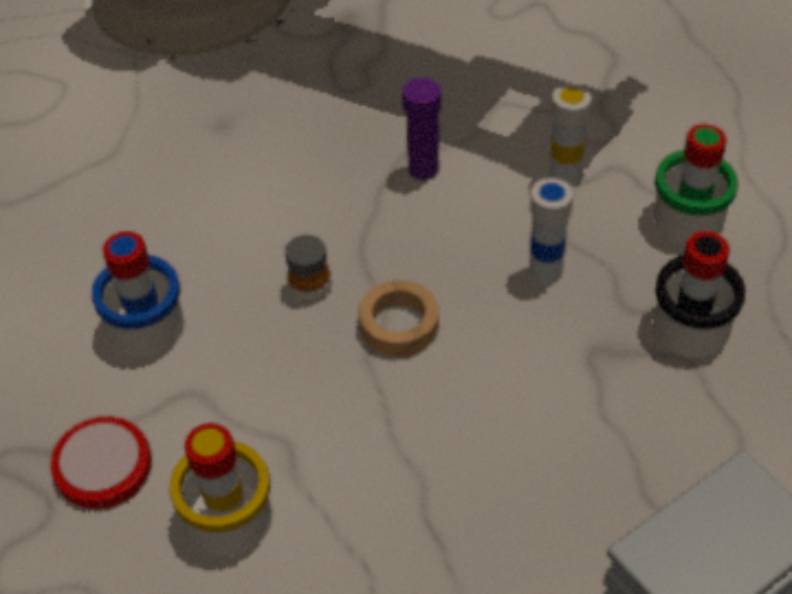

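All four tubes stand in the matching pots: blue (130,270), yellow (212,470), black (705,270) and green (703,160). Each is within 2 mm of its pot's centre, and the white-capped tubes at (570,130) and (550,230) have not moved.

```bash
python3 -c "
from rig import ctrl
print(ctrl.finish_job())"
```

```text
the job is handed in; nothing more can be done
None
```

I packed all four red-capped tubes upright in the pots of their colours and handed the job in at about 23 s; the last images put each within 2 mm of its pot's centre and the white-capped tubes unmoved, though `finish_job()` returned no verdict.

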